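# Eject a used pipette tip into the waste beaker

### The job

Set the yellow handled waste beaker upright on the bench squarely under the used tip of the clamped pipette and let go of it. Then press the pipette's green plunger button fully down to its stop so that the tip is ejected into the beaker, and let the plunger spring back up; leave the beaker standing there with the tip in it. Do not touch the used tip, and leave the flask, the glass measure, the wash bottle and the jar where they stand.

Things in the scene. Friction and masses are not known exactly. Their poses are not given: they have to be found in the camera images.
- stand: Grey laboratory stand, immovable, that holds a short white pipette upright in a clamp. Origin: on the bench exactly under the pipette's vertical axis. z up; x points from the pipette back to the upright rod (12 mm thick, 88 mm behind the axis, 305 mm high). The pipette is 35 mm thick; a finger hook reaches 45 mm to +y at height 275 to 300 mm, the clamp screw 30 mm to -y at height 236 mm.
- axis_foot (a point): Same point as the stand's origin: where the beaker's centre belongs. The stand's U-shaped foot, 18 mm high, is open towards the stand's -x: bare bench lies between its two legs, whose inner faces are at y = -70 and +70 mm; the legs reach forward to x = -28 mm and the cross bar's front face is at x = +71 mm.
- plunger (a joint): Travel of the pipette's spring plunger in m: 0 = fully up (as it rests), 0.014 = pressed fully down on its hard stop. It takes 2 N to start, up to about 8 N on the way (the tip is pushed off its seat from 4 mm down and drops at about 12 mm) and about 7 N at the stop, so a press that ends at 5 or 6 N ends too soon; it springs back up when let go.
- button_top (a point): Centre of the top face of the green round plunger button, 30 mm across and 14 mm thick, on the pipette's axis, 336 mm above the bench when up; it moves straight down as it is pressed.
- used_tip: Loose light-blue plastic pipette tip, 85 mm long, 23 mm across at its upper collar, tapering to 4 mm at the point. Origin at its lower point, z along the tip towards the collar. At the start it hangs on the pipette with its point 85 mm above the bench.
- tip_middle (a point): Point on the used tip's centre line, 45 mm from its lower point.
- waste_beaker: Loose yellow plastic beaker, open on top, 85 mm across its rim, 77 mm inside, 65 mm high, about 0.12 kg. Origin: centre of the underside of the round bowl; z up. A D-shaped handle stands out towards its -x: the upright grip bar is 14 mm wide (y), 9 mm thick (x), centred at x = -73 mm, from z = 14 to 60 mm, 28 mm clear of the bowl; grip it from above on its two y faces.
- flask: Bystander: glass conical flask, 86 mm wide, 135 mm high; origin at the centre of its underside. It stands to one side of the stand and the beaker to the other.
- wash_bottle: Bystander: wash bottle with red cap, 52 mm wide, 150 mm high, behind the work; origin at the centre of its underside.
- jar: Bystander: square white reagent jar with black cap, 63 mm wide, 128 mm high, behind the work; origin at the centre of its underside.
- glass_cup: Bystander: small conical glass measure, 43 mm wide, 76 mm high; origin at the centre of its underside.

How it is judged:
By the outcome, as a careful person would: the job done as asked, in the order asked, and still so for the second after the job is handed in, with the robot touching nothing.
It also fails if it takes over 61 s, if anything falls off the work surface, if the arm or the gripper's body presses on something with over 40 N, if the wrist force passes 120 N, or if a joint passes its speed limit or range.

### The arm

A 7-joint arm with a two-finger parallel gripper is mounted at the origin on a cart in front of the work surface, level with it; the furniture and walls round the work are solid. World frame = base frame: x ahead of the robot, y to its left, z up, the work surface at z = 0. Lengths are in m, angles in rad, forces in N, time in s.
With the tool pointing down it reaches from about 0.425 to 0.925 m from the base axis. Payload 6.8 kg.
Tool frame: the origin (TCP) lies on the front face of the gripper's body, between the roots of the fingers; the fingertips stand 73 mm ahead of it and the grasp point (between the pads) lies 54 mm ahead of it; z points along the fingers, y is the direction in which the jaws open and shut (so a half turn about z gives the same grasp; the last joint's range is limited). The gripper opens to 85 mm and grips with 20 to 120 N. Pads are 22 mm wide; open, the fingers measure 114 mm over their backs; the gripper's body (76 mm by 85 mm) begins 54 mm behind the grasp point. The pads swing forward as they close: fully open they stand 13 mm farther back than shut.
Start: joints at [-1.295, 0.477, 0.022, 1.555, -0.011, 1.109, -0.083], TCP at [0.253, 0.626, 0.304] pointing down, gripper open.
Joint ranges: [-2.96, 2.96], [-0.34, 2.1], [-1.41, 1.46], [0.24, 2.44], [-1.37, 4.51], [0.17, 1.92], [-2.96, 2.96]. Speed limits (rad/s): [2.39, 2.39, 3.14, 3.14, 3.14, 3.14, 3.14].

### API

Orientations are given as a unit quaternion [w, x, y, z].
In Python, from station import get_obs, read_camera, hand_in, spot_in, cut_out, spot_point gives the robot as it stands. The module is installed in compiled form; this text tells all that it offers.
- The arm moves only by the tool move_arm, never from a script. Its arguments are lists of equal length, an entry for each row: "gripper": the opening, from 0 (shut) to 1 (fully open); "xyz": the shift along the tool's x, y, z in cm, a list of three; "twist": the turn about the tool's z in rad. A call has 1 to 5 rows; each row is the pose to reach, as a shift and turn from the pose commanded when the call began, along the tool's axes at that moment; what a row does not reach only later rows make up. A row lasts 1/12 s, in which the tool goes at most 41.7 mm and 7.16 degrees, less where a joint would pass 70% of its speed; a pose out of reach is approached as far as the arm can. A call with a gripper value outside its range is refused whole. The fingers move at their own pace and stop on an object; "squeeze" is the grip in N (left out, the last holds). Time passes only in rows, so rows that repeat a pose let the fingers close. It gives the time, the measured TCP pose, the force and the opening at its end, in the units of the state.
- get_obs(): the state, without advancing time (a new reading comes with each control period).
- read_camera(name): name is "scene" or "top"; returns a dict with "pixels" (400x640x3 uint8, red, green, blue), "fx", "fy", "cx", "cy" (pixels), "R" (3x3) and "t" (3): a world point X has camera coordinates R X + t. Camera axes: x right, y down, z forward; pixel columns grow to the right and rows downward; lengths in m; the calibration is good to about 2 mm. A picture is of the moment at which its call begins. There is no depth.
- hand_in(): hands the job in, once; it reports no verdict.
Trained networks look in the newest picture that a camera, given by its name, has taken for a name from the list of things; names that differ only in an ending like _2 or _b are one class to them, and where a whole thing is asked for, a point or a joint stands for the part that bears it (a point fixed in the world has none). Each returns a list of dicts, best first, with "p" (0 to 1); they miss things now and then, are a little off and sometimes report something else, mostly with a low value. They report only what shows in the picture. A call takes as long as a camera call.
- spot_in(query, camera): "centre" ([x, y, z] in m, in world coordinates, good to about 4 mm: the middle of the surface that is visible of it).
- cut_out(query, camera): "pixels" (400x640 bool, what is visible of it).
- spot_point(query, camera): "centre" ([x, y, z] in m, in world coordinates, good to about 4 mm: a listed point, or the origin of a listed thing).
The state is a dict: "t": time; "q": joint angles; "joint_vel": joint speeds; "joint_torque": joint torques, N m; "eef_pos": TCP position; "tool_rot": TCP orientation; "contact_force": force on the tool from outside, world axes, zero at the start; "torque": the same for the moment, N m; "gripper_width": opening from 0.0 (shut) to 1.0 (fully open).
Only numpy, scipy, OpenCV 4.12 (cv2) and the standard library are available. Lean on these libraries where they do the work, as an engineer would, in place of code of your own. Each camera call takes 0.05 s, during which the arm holds its last target.

## Working session

There is one attempt and no reset: what is moved stays moved. The work goes in short steps, Python scripts to look and compute and a tool call to move; the robot and the scene stay as the last step left them, time stands still between calls to the robot, and variables do not carry over. Pictures are saved under pics/ and viewed, and the job is handed in when it is done.

Besides the shell and the picture viewer there is one more tool, called after ">>>" as name(argument=value, ...) on one line, values as JSON. move_arm: Moves the arm, as the interface text tells. Its arguments: {"type":"object","properties":{"gripper":{"type":"array","items":{"type":"number"}},"xyz":{"type":"array","items":{"type":"array","items":{"type":"number"}}},"twist":{"type":"array","items":{"type":"number"}},"squeeze":{"type":"number"}},"required":["gripper","xyz","twist"]}

```bash
mkdir -p pics; python3 - <<'E'
from station import *
import cv2
o=get_obs(); print(o['t'],o['eef_pos'],o['tool_rot'],o['contact_force'],o['gripper_width'])
for n in ['scene','top']:
    c=read_camera(n); cv2.imwrite(f'pics/{n}0.png',c['pixels'][:,:,::-1]); print(n,c['fx'],c['cx'],c['cy'],c['R'],c['t'])
for cam in ['scene','top']:
  for q in ['axis_foot','button_top','waste_beaker','used_tip','tip_middle','flask','wash_bottle','jar','glass_cup','stand']:
    print(cam,q,[(d['centre'],round(d['p'],2)) for d in spot_point(q,cam)[:2]])
print(get_obs()['t'])
E
```

```text
0.0 [0.25258049 0.62545403 0.30293038] [-1.07811837e-04  1.90700217e-01  9.81647900e-01 -9.03129517e-04] [-0.05471304 -0.39527835  0.26707331] 1.0001154951710824
scene 487.10065298271076 316.78992801272193 212.45574984463622 [[-0.88152755 -0.47212699  0.00229795]
 [-0.33441688  0.62095286 -0.70893081]
 [ 0.33327845 -0.62571051 -0.70527429]] [0.57027705 0.30599964 1.48099392]
top 383.0790897822018 324.508928597052 199.5612867158636 [[-5.10494882e-01 -8.59880705e-01  3.86261667e-04]
 [-8.42465939e-01  5.00066016e-01 -2.00462269e-01]
 [ 1.72180481e-01 -1.02660375e-01 -9.79701347e-01]] [0.33887692 0.51660985 1.29234389]
scene axis_foot [([0.5535, -0.0173, -0.0017], 0.69)]
scene button_top [([0.557, -0.0114, 0.3368], 0.49)]
scene waste_beaker [([0.5162, -0.2425, 0.0001], 0.8), ([0.7018, 0.2636, -0.0013], 0.36)]
scene used_tip [([0.5567, -0.0214, 0.0874], 0.5)]
scene tip_middle [([0.5483, -0.0145, 0.1306], 0.62)]
scene flask [([0.5373, 0.2512, -0.0022], 0.88), ([0.5565, -0.0138, 0.336], 0.71)]
scene wash_bottle [([0.7015, 0.2629, 0.0005], 0.93), ([0.5378, 0.2523, -0.0005], 0.7)]
scene jar [([0.6887, -0.2641, -0.0018], 0.7)]
scene glass_cup [([0.685, 0.3758, 0.0059], 0.82)]
scene stand [([0.5519, -0.0195, -0.0024], 0.63)]
top axis_foot [([0.5547, -0.0223, -0.0001], 0.77)]
top button_top []
top waste_beaker [([0.5202, -0.2425, 0.0013], 0.75)]
top used_tip [([0.6867, 0.3752, 0.0018], 0.46)]
top tip_middle []
top flask [([0.5396, 0.2506, -0.0007], 0.92)]
top wash_bottle []
top jar [([0.6818, -0.259, -0.0], 0.77)]
top glass_cup [([0.6841, 0.3757, -0.0018], 0.52)]
top stand [([0.5533, -0.0219, 0.0], 0.76)]
1.1
```

View pics/scene0.png

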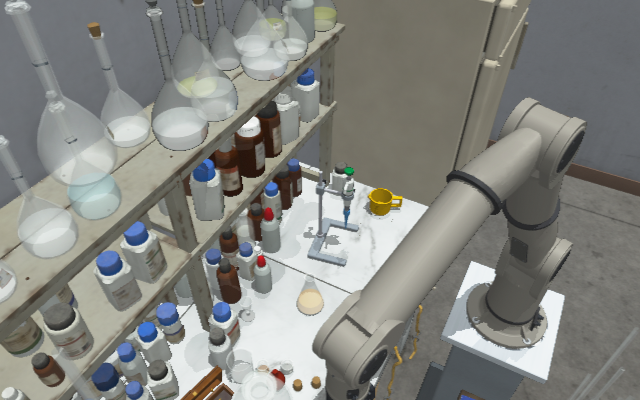

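View pics/top0.png

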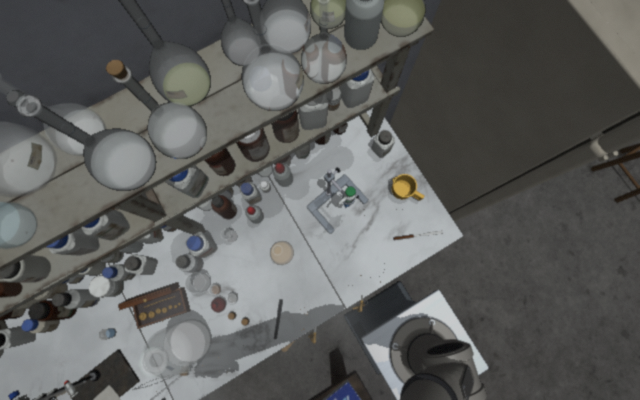

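The scene shows the stand near (335,215), its green button at (348,171), and the beaker at (380,202) with its handle to the right at about (398,203). I'll zoom in and fit the model.

```bash
cat > h.py <<'E'
import numpy as np, cv2
def proj(c,X):
    X=np.atleast_2d(X); p=X@np.array(c['R']).T+np.array(c['t'])
    return np.c_[c['fx']*p[:,0]/p[:,2]+c['cx'],c['fy']*p[:,1]/p[:,2]+c['cy']]
def back(c,uv,z):
    R=np.array(c['R']);t=np.array(c['t']);C=-R.T@t
    d=R.T@np.array([(uv[0]-c['cx'])/c['fx'],(uv[1]-c['cy'])/c['fy'],1]); s=(z-C[2])/d[2]
    return C+s*d
def crop(c,ctr,h,k,fn,pts=()):
    im=np.ascontiguousarray(c['pixels'][:,:,::-1]); x0,y0=int(ctr[0]-h[0]),int(ctr[1]-h[1])
    im=im[max(y0,0):y0+2*h[1],max(x0,0):x0+2*h[0]]; im=cv2.resize(im,None,fx=k,fy=k,interpolation=cv2.INTER_CUBIC)
    for p in pts: cv2.circle(im,(int((p[0]-max(x0,0)+.5)*k),int((p[1]-max(y0,0)+.5)*k)),2,(255,0,255),-1)
    cv2.imwrite(fn,im)
E
python3 - <<'E'
from station import *
from h import *
from scipy.optimize import minimize
cs={n:read_camera(n) for n in ['scene','top']}
ms={}
for n,c in cs.items():
    hsv=cv2.cvtColor(c['pixels'],cv2.COLOR_RGB2HSV)
    g=((hsv[...,0]>60)&(hsv[...,0]<85)&(hsv[...,1]>150)&(hsv[...,2]>60))
    uv0=proj(c,[.555,-.018,.336])[0]
    yy,xx=np.nonzero(g); k=np.hypot(xx-uv0[0],yy-uv0[1])<15
    print(n,'green',k.sum(),xx[k].mean(),yy[k].mean(),uv0, back(c,(xx[k].mean(),yy[k].mean()),.330))
    m=cut_out('waste_beaker',n)
    b=[(d['p'],d['pixels'].sum(),np.argwhere(d['pixels']).mean(0)) for d in m]; print(b[:2])
    y=((hsv[...,0]>15)&(hsv[...,0]<32)&(hsv[...,1]>130)&(hsv[...,2]>60))
    uv=proj(c,[.518,-.243,.03])[0]
    yy,xx=np.mgrid[:400,:640]; y&=np.hypot(xx-uv[0],yy-uv[1])<35
    ms[n]=y; print(y.sum())
# silhouette model fit
def silpts(x,y,th):
    a=np.linspace(0,2*np.pi,48,endpoint=False)
    bowl=np.r_[np.c_[.0425*np.cos(a),.0425*np.sin(a),0*a+.065],np.c_[.038*np.cos(a),.038*np.sin(a),0*a]]
    def box(x0,x1,y0,y1,z0,z1): return np.array([[i,j,k] for i in(x0,x1) for j in(y0,y1) for k in(z0,z1)])
    parts=[bowl,box(-.0775,-.0685,-.007,.007,.014,.060),box(-.0775,-.038,-.007,.007,.051,.060),box(-.0775,-.036,-.007,.007,.014,.023)]
    R=np.array([[np.cos(th),-np.sin(th),0],[np.sin(th),np.cos(th),0],[0,0,1]])
    return [p@R.T+[x,y,0] for p in parts]
S=4
def cost(v):
    e=0
    for n,c in cs.items():
        u0=proj(c,[.518,-.243,.03])[0].astype(int)-40
        im=np.zeros((80*S,80*S),np.uint8)
        for p in silpts(*v):
            q=((proj(c,p)-u0+.5)*S); hull=cv2.convexHull(np.round(q).astype(np.int32)); cv2.fillConvexPoly(im,hull,1)
        im=cv2.resize(im.astype(np.float32),(80,80),interpolation=cv2.INTER_AREA)
        e+=np.abs(im-ms[n][u0[1]:u0[1]+80,u0[0]:u0[0]+80]).sum()
    return e
best=min(((cost((.518,-.243,t)),t) for t in np.arange(0,6.28,.1)))
print(best)
r=minimize(cost,(.518,-.243,best[1]),method='Nelder-Mead',options=dict(initial_simplex=[(.518,-.243,best[1]),(.524,-.243,best[1]),(.518,-.237,best[1]),(.518,-.243,best[1]+.15)]))
print(r.x,r.fun)
x,y,th=r.x
print('grip',x-.073*np.cos(th),y-.073*np.sin(th))
for n,c in cs.items():
    P=np.vstack(silpts(*r.x)); crop(c,proj(c,[.518,-.243,.03])[0],(40,35),9,f'pics/{n}_b.png',proj(c,P))
    crop(c,proj(c,[.57,-.02,.1])[0],(50,50),8 if n=='x' else 6,f'pics/{n}_s.png',proj(c,[[.555,-.018,0],[.555,-.018,.336]]))
E
```

```text
scene green 60 348.73333333333335 170.58333333333334 [347.3296908  168.83423741] [ 0.55071847 -0.01933081  0.33      ]
[(0.73, np.int64(654), array([200.92813456, 382.62079511]))]
600
top green 0 nan nan [350.21190719 189.69500503] [nan nan nan]
[(0.77, np.int64(538), array([187.83643123, 405.43494424])), (0.22, np.int64(482), array([142.50207469, 382.69294606]))]
497
(np.float32(214.625), np.float64(0.4))
[ 0.51614081 -0.24201036  0.46919886] 204.5625
grip 0.4510298557568336 -0.27501890214953045<stdin>:11: RuntimeWarning: Mean of empty slice.
  ret = ret.dtype.type(ret / rcount)
```

```bash
cd pics; python3 -c "
import cv2,numpy as np
a=cv2.imread('scene_b.png');b=cv2.imread('top_b.png');a=cv2.resize(a,(400,350));b=cv2.resize(b,(400,350));cv2.imwrite('bb.png',np.hstack([a,b]))
a=cv2.imread('scene_s.png');b=cv2.imread('top_s.png');a=cv2.resize(a,(400,400));b=cv2.resize(b,(400,400));cv2.imwrite('ss.png',np.hstack([a,b]))"
```

```text
(no output)
```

View pics/bb.png

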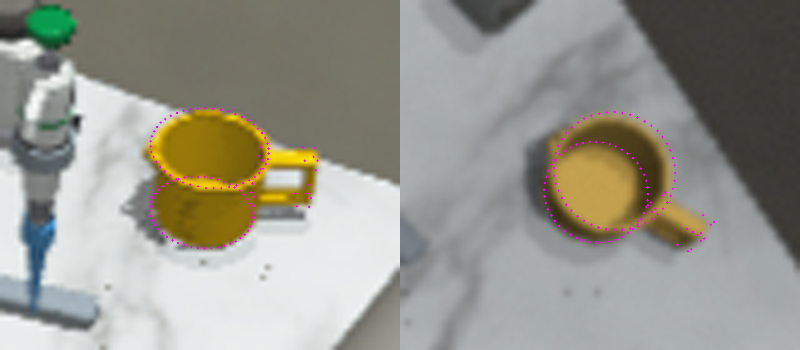

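View pics/ss.png

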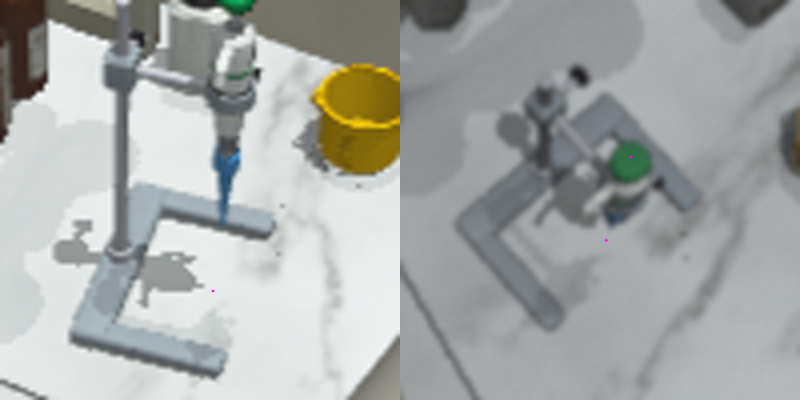

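The beaker fit is good, with the handle pointing towards the robot. Next I'll fit the stand's axis and heading from its foot and the button.

```bash
python3 - <<'E'
from station import *
from h import *
cs={n:read_camera(n) for n in ['scene','top']}
for n,c in cs.items():
    hsv=cv2.cvtColor(c['pixels'],cv2.COLOR_RGB2HSV)
    g=((hsv[...,0]>55)&(hsv[...,0]<90)&(hsv[...,1]>90)&(hsv[...,2]>40))
    uv0=proj(c,[.553,-.018,.336])[0]
    yy,xx=np.nonzero(g); k=np.hypot(xx-uv0[0],yy-uv0[1])<10
    print(n,k.sum(),xx[k].mean(),yy[k].mean(),xx[k].min(),xx[k].max(),yy[k].min(),yy[k].max(), back(c,(xx[k].mean(),yy[k].mean()),.331))
    m=cut_out('stand',n); print([(d['p'],d['pixels'].sum()) for d in m])
    o=proj(c,[.59,-.02,0])[0]; print('crop origin',o-[32,32])
    crop(c,o,(32,32),9,f'pics/{n}_f.png')
a=cv2.imread('pics/scene_f.png');b=cv2.imread('pics/top_f.png');
cv2.imwrite('pics/f1.png',a);cv2.imwrite('pics/f2.png',b)
E
```

```text
scene 67 348.5970149253731 170.7910447761194 344 353 167 175 [ 0.55019004 -0.01717494  0.331     ]
[(0.7, np.int64(1433))]
crop origin [301.97198731 208.20218873]
top 70 350.0857142857143 191.0857142857143 346 355 187 195 [ 0.55261416 -0.01651614  0.331     ]
[(0.59, np.int64(1200))]
crop origin [307.56953338 170.18294576]
```

View pics/f1.png

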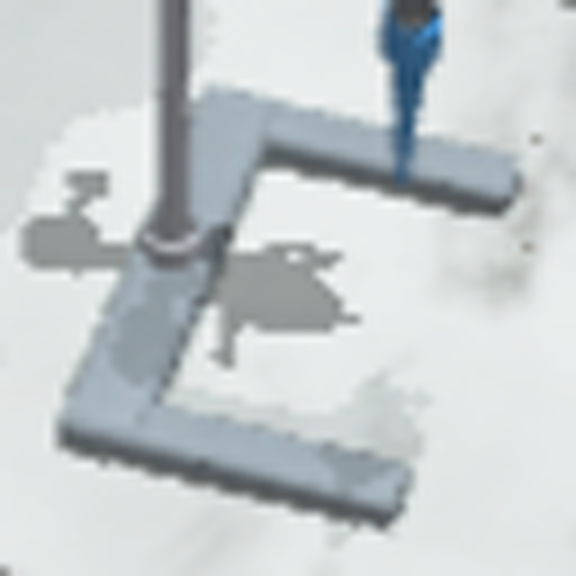

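View pics/f2.png

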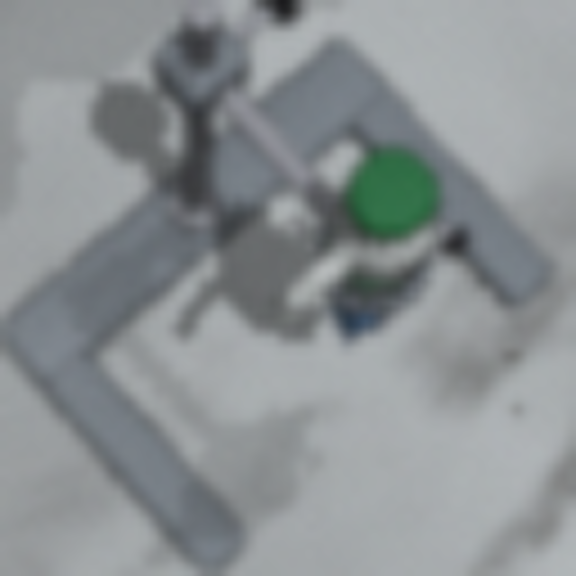

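```bash
python3 - <<'E'
from station import *
from h import *
cs={n:read_camera(n) for n in ['scene','top']}
def b(n,x,y,z=.018):
    o={'scene':(301,208),'top':(307,170)}[n]
    return back(cs[n],(o[0]+x/9-.5,o[1]+y/9-.5),z)
def ang(n,p,q,z=.018):
    d=b(n,*q,z)-b(n,*p,z); return np.degrees(np.arctan2(d[1],d[0])),np.hypot(*d[:2])
# legs : from front to back = stand +x
print('top near inner',ang('top',(243,530),(95,350)))
print('top near outer',ang('top',(175,550),(5,335)))
print('top far outer',ang('top',(553,262),(340,38)))
print('sc near inner top',ang('scene',(410,465),(150,402)))
print('sc far inner top',ang('scene',(510,190),(262,150)))
print('sc near bottom outer',ang('scene',(385,525),(62,450),0))
print('sc crossbar inner (->+y) -90',ang('scene',(262,150),(150,402)))
print('top crossbar inner (->+y)',ang('top',(345,140),(95,350)))
A=b('scene',150,402);B=b('scene',262,150); print(A,B,(A+B)/2)
A=b('top',95,350);B=b('top',345,140); print(A,B,(A+B)/2)
# rod foot & top
print('rodfoot sc',b('scene',175,238),'top',b('top',200,215))
E
```

```text
top near inner (np.float64(8.423648341695543), np.float64(0.09287990785478))
top near outer (np.float64(7.497948938704416), np.float64(0.1094836102689228))
top far outer (np.float64(11.558205799464192), np.float64(0.12539121668666958))
sc near inner top (np.float64(10.655047387344789), np.float64(0.09990355351913681))
sc far inner top (np.float64(15.655410349004674), np.float64(0.09838786854825034))
sc near bottom outer (np.float64(11.573701521291785), np.float64(0.12426071991485328))
sc crossbar inner (->+y) -90 (np.float64(99.42188616290044), np.float64(0.13690561127368783))
top crossbar inner (->+y) (np.float64(99.8768562939685), np.float64(0.13228556859139418))
[0.60848723 0.06917875 0.018     ] [ 0.63089906 -0.06587996  0.018     ] [0.61969314 0.0016494  0.018     ]
[0.60910049 0.06356241 0.018     ] [ 0.63179158 -0.06676251  0.018     ] [ 0.62044604 -0.00160005  0.018     ]
rodfoot sc [ 0.63901295 -0.00828326  0.018     ] top [ 6.35039031e-01 -6.08768700e-04  1.80000000e-02]
```

Heading is about 10°, and the axis is at about (0.552, -0.017). Helper for converting world waypoints to tool-frame shifts:

```bash
cat >> h.py <<'E'
from scipy.spatial.transform import Rotation as Ro
def to(obs,p,ydeg=None):
    w=obs['tool_rot']; R=Ro.from_quat([w[1],w[2],w[3],w[0]]).as_matrix()
    d=R.T@(np.array(p)-obs['eef_pos'])*100
    cur=np.degrees(np.arctan2(R[1,1],R[0,1]))
    tw=0 if ydeg is None else -np.radians((ydeg-cur+90)%180-90)
    return np.round(d,2),round(float(tw),3),cur
E
python3 - <<'E'
from station import *
from h import *
o=get_obs(); print(to(o,[.445,.05,.32],117))
E
```

```text
(array([-39.39, -46.2 ,  -1.61]), -0.855, np.float64(68.00712831077625))
```

>>> move_arm(gripper=[0.5,0.5,0.5,0.5,0.5], xyz=[[-2.6,-3.1,-0.3],[-5.2,-6.2,-0.6],[-7.8,-9.2,-1],[-10.4,-12.3,-1.3],[-13,-15.4,-1.6]], twist=[0,0,0,0,0])

```text
t: 2.02
eef_pos: [0.316, 0.4326, 0.3202]
tool_rot: [0.0, 0.191, 0.982, 0.0]
contact_force: [0.2, -0.0, -0.2]
gripper_width: 0.5
```

>>> move_arm(gripper=[0.5,0.5,0.5,0.5,0.5], xyz=[[-2.6,-3.1,0],[-5.2,-6.2,0],[-7.8,-9.2,0],[-10.4,-12.3,0],[-13,-15.4,0]], twist=[0,0,0,0,0])

```text
t: 2.43
eef_pos: [0.3788, 0.241, 0.3202]
tool_rot: [0.0, 0.191, 0.982, 0.0]
contact_force: [1.3, 0.2, 0.2]
gripper_width: 0.502
```

>>> move_arm(gripper=[0.5,0.5,0.5,0.5,0.5], xyz=[[-2.6,-3.1,0],[-5.2,-6.2,0],[-7.8,-9.2,0],[-10.4,-12.3,0],[-13,-15.4,0]], twist=[0,0,0,0,0])

```text
t: 2.85
eef_pos: [0.4416, 0.0495, 0.3204]
tool_rot: [0.0, 0.191, 0.982, 0.001]
contact_force: [1.5, 0.7, 0.5]
gripper_width: 0.497
```

```bash
python3 - <<'E'
from station import *
from h import *
o=get_obs(); print(o['t'],o['eef_pos'],o['q'],to(o,[.445,-.05,.32]),to(o,[.45,-.15,.32],117),to(o,[.45,-.276,.20],117))
E
```

```text
2.85 [0.4415858  0.04952482 0.32036093] [-0.62056282  0.0613761   0.38966664  2.08121677 -0.02828883  1.00252983
  0.97081684] (array([-4.04, -9.1 ,  0.03]), 0.0, np.float64(68.02025523897414)) (array([ -8.25, -18.19,   0.02]), -0.855, np.float64(68.02025523897414)) (array([-12.96, -29.89,  12.01]), -0.855, np.float64(68.02025523897414))
```

>>> move_arm(gripper=[0.5,0.5,0.6,0.8,1], xyz=[[-1.6,-3.6,0],[-3.3,-7.3,0],[-5,-10.9,0],[-6.6,-14.6,0],[-8.2,-18.2,0]], twist=[0,0,-0.12,-0.24,-0.36])

```text
t: 3.27
eef_pos: [0.4488, -0.1286, 0.3202]
tool_rot: [0.0, 0.042, 0.999, 0.0]
contact_force: [1.1, 1.4, -0.1]
gripper_width: 0.864
```

```bash
python3 - <<'E'
from station import *
from h import *
o=get_obs(); print(o['t'],o['eef_pos'],o['q'],to(o,[.45,-.276,.20],117))
E
```

```text
3.2667 [ 0.44880802 -0.12860328  0.32022315] [-0.35839139  0.10839463  0.55141322  2.04397976 -0.06790567  1.00547459
  1.71427622] (array([ -1.34, -14.69,  12.02]), -0.555, np.float64(85.2277397077936))
```

>>> move_arm(gripper=[1,1,1,1,1], xyz=[[-0.2,-3,1.5],[-0.4,-6,3],[-0.6,-9,5],[-0.9,-12,7],[-1,-12.5,9]], twist=[-0.12,-0.24,-0.36,-0.48,-0.53])

```text
t: 3.68
eef_pos: [0.4487, -0.2557, 0.2307]
tool_rot: [0.002, -0.219, 0.976, -0.002]
contact_force: [1.0, 0.2, 0.6]
gripper_width: 1.001
```

>>> move_arm(gripper=[1,1], xyz=[[0,0,0],[0,0,0]], twist=[0,0])

```text
t: 3.85
eef_pos: [0.447, -0.2529, 0.2288]
tool_rot: [-0.001, -0.216, 0.976, 0.001]
contact_force: [0.7, -0.4, -0.6]
gripper_width: 1.001
```

```bash
python3 - <<'E'
from station import *
from h import *
o=get_obs(); print(o['t'],o['eef_pos'],o['q'],to(o,[.45,-.276,.15],117))
c=read_camera('scene'); p=proj(c,[.48,-.26,.05])[0]; crop(c,p,(45,45),8,'pics/g1.png')
print(get_obs()['t'],p,spot_point('waste_beaker','scene')[:1])
E
```

```text
3.85 [ 0.44697461 -0.25289982  0.22880029] [-0.02926642  0.3335283   0.51510212  2.03675496 -0.21984804  0.82727403
  2.61841118] (array([ 0.68, -2.24,  7.88]), -0.036, np.float64(114.92906274702348))
3.9 [391.164357  198.2936161] [{'centre': [0.5163, -0.2414, -0.0028], 'p': 0.55}]
```

View pics/g1.png

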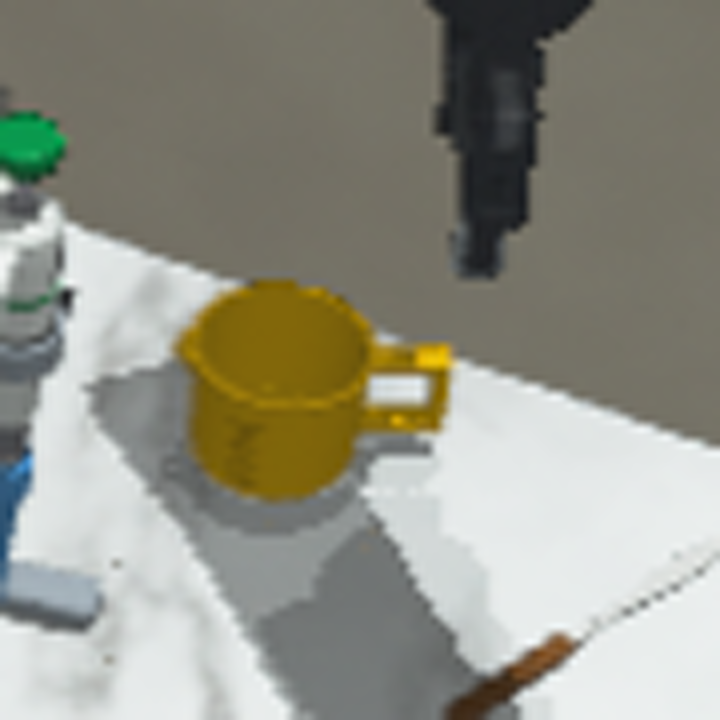

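The scene shows the open gripper above and just behind the handle, whose grip bar is at about (440,390) in the crop. I'll align over it, then go down.

>>> move_arm(gripper=[1,1,1,1], xyz=[[0.3,-1.1,2],[0.7,-2.2,4],[0.7,-2.2,6],[0.7,-2.2,6]], twist=[-0.03,-0.03,-0.03,-0.03])

```text
t: 4.28
eef_pos: [0.4507, -0.2734, 0.1683]
tool_rot: [-0.001, -0.233, 0.973, 0.001]
contact_force: [-1.0, 0.9, -0.2]
gripper_width: 1.001
```

```bash
python3 - <<'E'
from station import *
from h import *
o=get_obs(); print(o['t'],o['eef_pos'],o['q'],to(o,[.45,-.276,.096],117))
E
```

```text
4.2833 [ 0.45072964 -0.27337371  0.16832859] [ 0.06119604  0.44928843  0.4609386   2.04684832 -0.30049482  0.71283684
  2.75319564] (array([ 0.17, -0.22,  7.23]), -0.002, np.float64(116.91123761070725))
```

>>> move_arm(gripper=[1,1,1,1], xyz=[[0.1,-0.2,2],[0.1,-0.2,4],[0.1,-0.2,4],[0.1,-0.2,4]], twist=[0,0,0,0])

```text
t: 4.62
eef_pos: [0.4517, -0.2763, 0.1309]
tool_rot: [0.0, -0.233, 0.972, 0.0]
contact_force: [0.0, -0.2, -0.1]
gripper_width: 1.004
```

```bash
python3 - <<'E'
from station import *
from h import *
o=get_obs(); print(o['t'],o['eef_pos'],o['q'],to(o,[.45,-.276,.096],117))
for n in ['scene','top']:
    c=read_camera(n); p=proj(c,[.48,-.26,.05])[0]; crop(c,p,(30,30),10,f'pics/g2{n}.png')
a=cv2.hconcat([cv2.resize(cv2.imread(f'pics/g2{n}.png'),(400,400)) for n in ['scene','top']]); cv2.imwrite('pics/g2.png',a)
E
```

```text
4.6167 [ 0.45166807 -0.27631058  0.13087849] [ 0.09966413  0.51270216  0.42188301  2.06023835 -0.34616269  0.63618216
  2.7960262 ] (array([0.14, 0.1 , 3.49]), -0.001, np.float64(116.94617703388909))
```

View pics/g2.png

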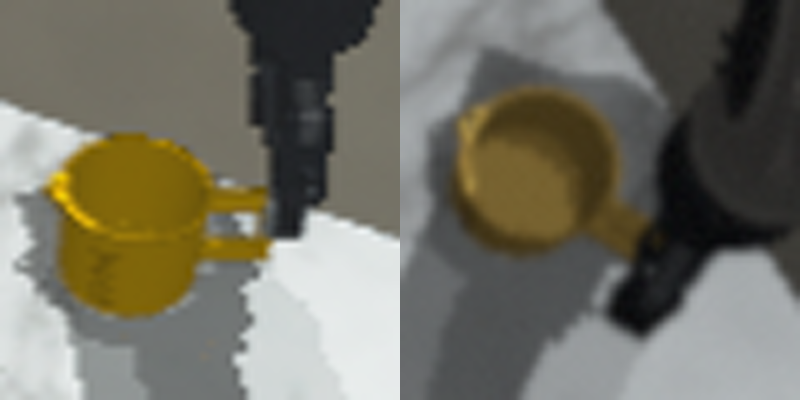

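The fingers straddle the handle bar in both views. Going down and gripping.

>>> move_arm(gripper=[1,1,1], xyz=[[0.1,0,1.8],[0.1,0,3.4],[0.1,0,3.4]], twist=[0,0,0])

```text
t: 4.97
eef_pos: [0.45, -0.277, 0.0954]
tool_rot: [-0.0, -0.233, 0.973, 0.001]
contact_force: [-0.7, 0.7, -0.3]
gripper_width: 1.002
```

>>> move_arm(gripper=[0,0,0,0,0], xyz=[[0,0,0],[0,0,0],[0,0,0],[0,0,0],[0,0,0]], twist=[0,0,0,0,0], squeeze=50)

```text
t: 5.38
eef_pos: [0.4506, -0.2779, 0.0966]
tool_rot: [0.0, -0.233, 0.973, -0.0]
contact_force: [-0.7, 0.7, -0.7]
gripper_width: 0.297
```

>>> move_arm(gripper=[0,0,0,0,0], xyz=[[0,0,0],[0,0,0],[0,0,0],[0,0,0],[0,0,0]], twist=[0,0,0,0,0])

```text
t: 5.8
eef_pos: [0.4503, -0.2778, 0.0962]
tool_rot: [0.0, -0.233, 0.973, 0.0]
contact_force: [-1.4, 0.9, 5.6]
gripper_width: 0.156
```

```bash
python3 - <<'E'
from station import *
from h import *
o=get_obs(); print(o['t'],o['eef_pos'],o['q'],to(o,[.45,-.276,.11],117))
c=read_camera('scene'); p=proj(c,[.48,-.26,.05])[0]; crop(c,p,(30,30),10,'pics/g3.png')
E
```

```text
5.8 [ 0.45032634 -0.27776157  0.09624504] [ 0.13591176  0.57052637  0.38162439  2.07169958 -0.38516652  0.56642814
  2.83139584] (array([-0.05,  0.17, -1.38]), -0.002, np.float64(116.8946073178471))
```

View pics/g3.png

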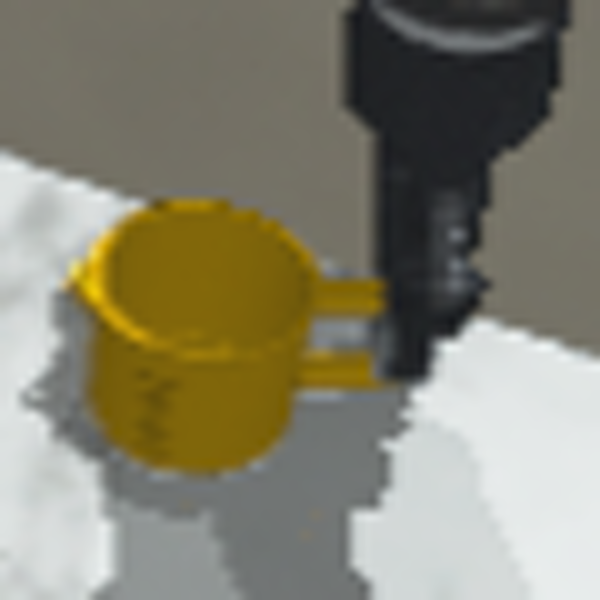

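The handle is gripped: an opening of 0.156 is about 13 mm, and the pads are on the bar. I'll lift 3 cm and carry it towards the gap in front of the foot, clear of the tip.

>>> move_arm(gripper=[0,0,0,0], xyz=[[0,0,-1],[0,0,-2],[0,0,-3],[0,0,-3]], twist=[0,0,0,0])

```text
t: 6.18
eef_pos: [0.4511, -0.2785, 0.1281]
tool_rot: [0.001, -0.232, 0.973, -0.001]
contact_force: [1.4, 0.4, -0.9]
gripper_width: 0.154
```

```bash
python3 - <<'E'
from station import *
from h import *
o=get_obs(); print(o['t'],o['eef_pos'],o['q'],o['contact_force'],o['gripper_width'],to(o,[.437,-.082,.126],108))
c=read_camera('scene'); p=proj(c,[.48,-.26,.05])[0]; crop(c,p,(30,30),10,'pics/g4.png')
E
```

```text
6.1833 [ 0.45110151 -0.27847935  0.12808587] [ 0.10512747  0.51723051  0.42000495  2.06194608 -0.3512722   0.62683484
  2.8032486 ] [ 1.42070414  0.36759089 -0.89282082] 0.15436056994804642 (array([-7.63, 18.16,  0.18]), 0.155, np.float64(116.88429277974365))
```

View pics/g4.png

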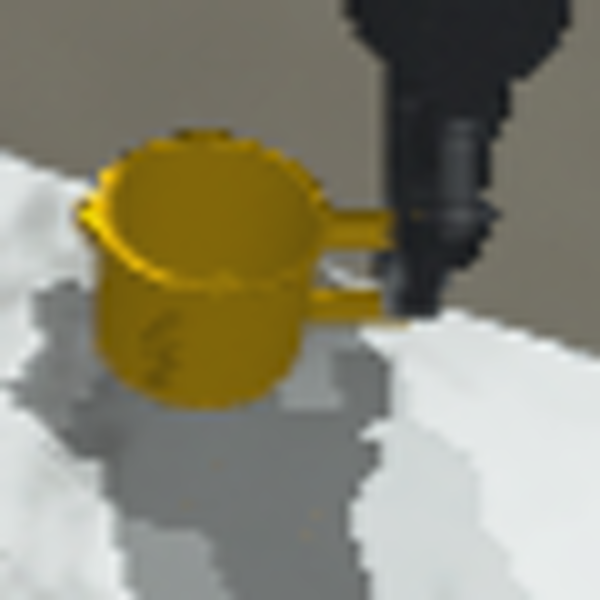

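The beaker is lifted level. Moving to the pre-position in front of the foot.

>>> move_arm(gripper=[0,0,0,0,0], xyz=[[-0.7,1.7,0],[-1.5,3.6,0],[-2.3,5.5,0],[-3.1,7.3,0],[-3.8,9.1,0]], twist=[0.02,0.05,0.08,0.11,0.15])

```text
t: 6.65
eef_pos: [0.4427, -0.1783, 0.1258]
tool_rot: [-0.0, -0.158, 0.987, 0.0]
contact_force: [0.6, 0.7, -1.8]
gripper_width: 0.155
```

```bash
python3 - <<'E'
from station import *
from h import *
o=get_obs(); print(o['t'],o['eef_pos'],o['q'],to(o,[.437,-.082,.126],108))
E
```

```text
6.65 [ 0.44268775 -0.17829231  0.12575051] [-0.12677163  0.46468124  0.46731034  2.18353305 -0.38320597  0.57127941
  2.51300262] (array([-2.47,  9.32, -0.02]), 0.004, np.float64(108.23180582591209))
```

>>> move_arm(gripper=[0,0,0,0,0], xyz=[[-0.5,2,0],[-1,4,0],[-1.5,6,0],[-2.0,7.8,0],[-2.5,9.3,0]], twist=[0,0,0,0,0])

```text
t: 7.07
eef_pos: [0.4369, -0.0817, 0.1257]
tool_rot: [-0.0, -0.16, 0.987, 0.0]
contact_force: [0.3, -0.5, -1.3]
gripper_width: 0.151
```

>>> move_arm(gripper=[0,0], xyz=[[0,0,0],[0,0,0]], twist=[0,0])

```text
t: 7.23
eef_pos: [0.4374, -0.0825, 0.1258]
tool_rot: [-0.0, -0.16, 0.987, 0.0]
contact_force: [-0.2, -1.2, -1.9]
gripper_width: 0.154
```

```bash
python3 - <<'E'
from station import *
from h import *
o=get_obs(); print(o['t'],o['eef_pos'],o['q'],to(o,[.437,-.082,.103],108))
for n in ['scene','top']:
    c=read_camera(n); p=proj(c,[.52,-.05,.05])[0]; crop(c,p,(35,35),10,f'pics/g5{n}.png')
    print(n,spot_point('waste_beaker',n)[:1],p)
a=cv2.hconcat([cv2.resize(cv2.imread(f'pics/g5{n}.png'),(400,400)) for n in ['scene','top']]); cv2.imwrite('pics/g5.png',a)
E
```

```text
7.2333 [ 0.43740896 -0.08248075  0.12582874] [-0.3473588   0.42512621  0.47642509  2.25526482 -0.38004862  0.53597017
  2.31558302] (array([0.02, 0.06, 2.28]), 0.008, np.float64(108.43760889121998))
scene [{'centre': [0.5049, -0.0584, 0.0286], 'p': 0.9}] [356.81414076 231.82049196]
top [{'centre': [0.5087, -0.0607, 0.0338], 'p': 0.78}] [357.84387821 212.01574019]
```

View pics/g5.png

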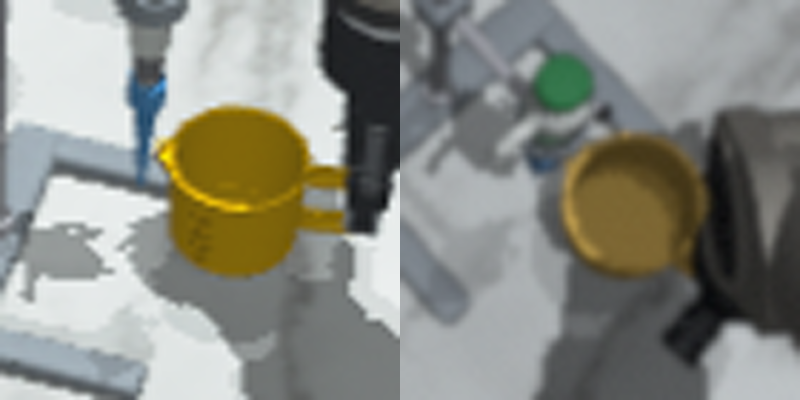

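The beaker is at about (0.507,-0.059), as expected, 3 cm up and clear of the tip. I'll lower it to about 6 mm above the bench, then slide it in.

>>> move_arm(gripper=[0,0,0,0], xyz=[[0,0,0.8],[0,0,1.6],[0,0,2.3],[0,0,2.3]], twist=[0,0,0,0])

```text
t: 7.77
eef_pos: [0.4364, -0.0834, 0.1013]
tool_rot: [-0.001, -0.159, 0.987, 0.0]
contact_force: [-0.8, -0.1, -1.4]
gripper_width: 0.157
```

```bash
python3 - <<'E'
from station import *
from h import *
o=get_obs(); print(o['t'],o['eef_pos'],o['contact_force'])
for n in ['scene','top']:
    c=read_camera(n)
    print(n,spot_point('waste_beaker',n)[:1],spot_point('axis_foot',n)[:1],spot_point('button_top',n)[:1],spot_point('tip_middle',n)[:1])
d=np.array([.552,-.017])-[.507,-.0595]
print(to(o,list(o['eef_pos'][:2]+d)+[o['eef_pos'][2]],108))
E
```

```text
7.7667 [ 0.43641342 -0.08338889  0.10125686] [-0.76116237 -0.08209847 -1.39742769]
scene [{'centre': [0.5057, -0.0615, 0.0019], 'p': 0.72}] [{'centre': [0.6841, 0.3782, 0.0044], 'p': 0.59}] [{'centre': [0.5558, -0.0149, 0.3371], 'p': 0.49}] [{'centre': [0.5496, -0.0173, 0.1279], 'p': 0.45}]
top [{'centre': [0.5083, -0.0584, 0.0108], 'p': 0.86}] [{'centre': [0.5562, -0.021, 0.0013], 'p': 0.97}] [{'centre': [0.5555, -0.0172, 0.3355], 'p': 0.45}] []
(array([-5.61,  2.62, -0.01]), 0.005, np.float64(108.28195016789606))
```

>>> move_arm(gripper=[0,0,0,0,0], xyz=[[-1.4,0.7,0],[-2.9,1.3,0],[-4.3,2,0],[-5.7,2.6,0],[-5.7,2.6,0]], twist=[0,0,0,0,0])

```text
t: 8.68
eef_pos: [0.4869, -0.0373, 0.1031]
tool_rot: [0.002, -0.161, 0.987, 0.0]
contact_force: [0.6, 0.7, -0.7]
gripper_width: 0.156
```

```bash
python3 - <<'E'
from station import *
from h import *
o=get_obs(); print(o['t'],o['eef_pos'],o['contact_force'])
for n in ['scene','top']:
    c=read_camera(n)
    print(n,spot_point('waste_beaker',n)[:1],spot_point('axis_foot',n)[:1])
    p=proj(c,[.55,-.02,.08])[0]; crop(c,p,(35,35),10,f'pics/g6{n}.png')
a=cv2.hconcat([cv2.resize(cv2.imread(f'pics/g6{n}.png'),(400,400)) for n in ['scene','top']]); cv2.imwrite('pics/g6.png',a)
E
```

```text
8.6833 [ 0.48691019 -0.03731209  0.10308425] [ 0.58701682  0.71506979 -0.74936903]
scene [{'centre': [0.5587, -0.0152, 0.0046], 'p': 0.67}] [{'centre': [0.5508, -0.0187, -0.0029], 'p': 0.58}]
top [{'centre': [0.5551, -0.0205, 0.0083], 'p': 0.82}] [{'centre': [0.5535, -0.0227, 0.0015], 'p': 0.88}]
```

View pics/g6.png

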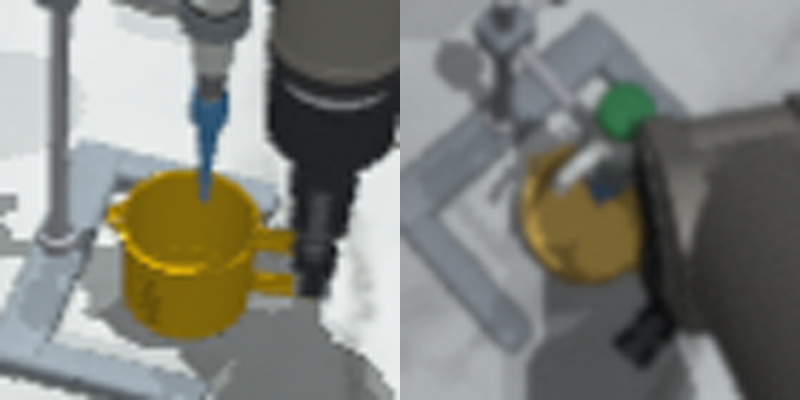

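```bash
python3 - <<'E'
from station import *
from h import *
from scipy.optimize import minimize
o=get_obs(); print(o['t'],o['eef_pos'])
lift=o['eef_pos'][2]-.0962
c=read_camera('scene'); px=c['pixels']; hsv=cv2.cvtColor(px,cv2.COLOR_RGB2HSV)
u0=proj(c,[.553,-.017,.05])[0]; yy,xx=np.mgrid[:400,:640]; near=np.hypot(xx-u0[0],yy-u0[1])<40
bl=near&(hsv[...,0]>95)&(hsv[...,0]<125)&(hsv[...,1]>110)
# tip fit: cone silhouette over x,y
R=c['R']
def conehull(x,y):
    a=np.linspace(0,6.28,24); P=np.r_[np.c_[x+.002*np.cos(a),y+.002*np.sin(a),0*a+.085],np.c_[x+.0115*np.cos(a),y+.0115*np.sin(a),0*a+.15]]
    return [P]
def bk(x,y):
    a=np.linspace(0,6.28,48); return [np.r_[np.c_[x+.0425*np.cos(a),y+.0425*np.sin(a),0*a+.065+lift],np.c_[x+.038*np.cos(a),y+.038*np.sin(a),0*a+lift]]]
S=4; b0=u0.astype(int)-45
def ras(Ps):
    im=np.zeros((90*S,90*S),np.uint8)
    for P in Ps: cv2.fillConvexPoly(im,cv2.convexHull(np.round((proj(c,P)-b0+.5)*S).astype(np.int32)),1)
    return cv2.resize(im.astype(np.float32),(90,90),interpolation=cv2.INTER_AREA)
sub=lambda m:m[b0[1]:b0[1]+90,b0[0]:b0[0]+90].astype(np.float32)
# lowest blue pixels
y_,x_=np.nonzero(bl); print('blue rows',y_.min(),y_.max(),[ (r,x_[y_==r].mean()) for r in range(y_.max()-14,y_.max()+1,2)])
for z in (.085,.095,.11): print(z,proj(c,[.553,-.017,z])[0])
ye=near&(hsv[...,0]>15)&(hsv[...,0]<32)&(hsv[...,1]>130)
M=np.maximum(sub(ye),0)
r0=b0
def cost(v):
    im=ras(bk(*v)); 
    w=np.ones_like(M); 
    # ignore handle side: right of the bowl beyond 1px handled by missing mask -> weight outside right
    e=np.abs(im-np.maximum(M,sub(bl)*im)); 
    return e.sum()
best=minimize(cost,(.553,-.017),method='Nelder-Mead',options=dict(initial_simplex=[(.553,-.017),(.560,-.017),(.553,-.010)]))
print(best.x,best.fun)
a=np.linspace(0,6.28,40)
P=np.vstack(bk(*best.x)); crop(c,u0,(35,35),10,'pics/g7.png',np.r_[proj(c,P),proj(c,[[.553,-.017,z] for z in (.085,.1,.13,.15)])])
E
```

```text
8.9833 [ 0.48263325 -0.04125071  0.1027812 ]
blue rows 210 222 [(208, np.float64(nan)), (210, np.float64(346.5)), (212, np.float64(346.5)), (214, np.float64(346.0)), (216, np.float64(346.0)), (218, np.float64(345.5)), (220, np.float64(346.0)), (222, np.float64(346.0))]
0.085 [344.22388303 227.60296332]
0.095 [344.3510965  225.52308967]
0.11 [344.54402169 222.36886375]
[ 0.55021505 -0.01720062] 115.375<stdin>:23: RuntimeWarning: Mean of empty slice.
  ret = ret.dtype.type(ret / rcount)
```

View pics/g7.png

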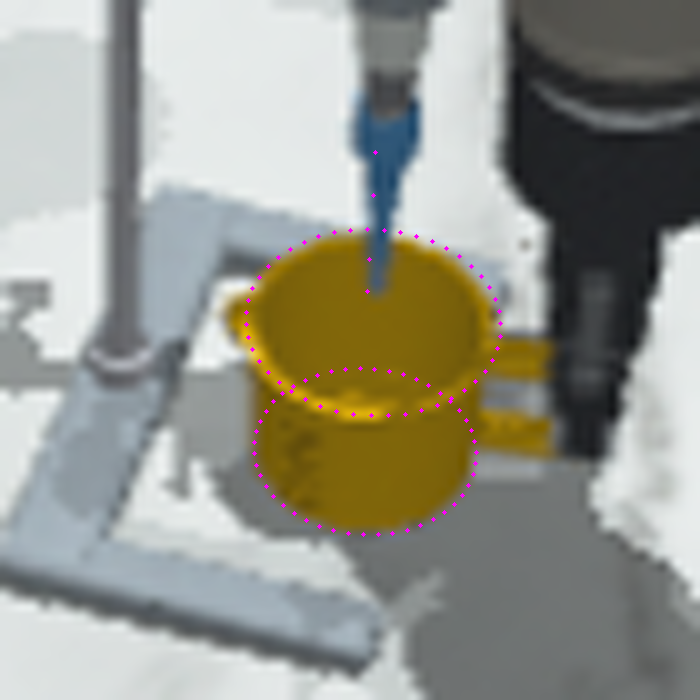

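The tip hangs inside the rim, near the bowl's centre (fit offset about 1–2 mm). I'll set the beaker down and release it.

>>> move_arm(gripper=[0,0,0,0], xyz=[[0,0,0.3],[0,0,0.6],[0,0,0.65],[0,0,0.65]], twist=[0,0,0,0])

```text
t: 9.37
eef_pos: [0.4832, -0.0409, 0.0964]
tool_rot: [-0.0, -0.159, 0.987, 0.0]
contact_force: [-1.6, 0.4, 2.6]
gripper_width: 0.157
```

>>> move_arm(gripper=[0,0,0], xyz=[[0,0,0],[0,0,0],[0,0,0]], twist=[0,0,0])

```text
t: 9.62
eef_pos: [0.4832, -0.0409, 0.0964]
tool_rot: [-0.0, -0.159, 0.987, 0.0]
contact_force: [-1.4, -0.7, 2.1]
gripper_width: 0.153
```

>>> move_arm(gripper=[0.6,0.6,0.6,0.6,0.6], xyz=[[0,0,0],[0,0,0],[0,0,0],[0,0,0],[0,0,0]], twist=[0,0,0,0,0])

```text
t: 10.03
eef_pos: [0.4833, -0.0407, 0.0963]
tool_rot: [-0.0, -0.159, 0.987, 0.0]
contact_force: [0.1, -0.6, -1.0]
gripper_width: 0.605
```

>>> move_arm(gripper=[0.6,0.6,0.6,0.6,0.6], xyz=[[0,0,-1],[0,0,-2.5],[0,0,-4],[0.5,0,-6],[1.5,0,-7]], twist=[0,0,0,0,0])

```text
t: 10.45
eef_pos: [0.4711, -0.045, 0.1688]
tool_rot: [0.002, -0.16, 0.987, -0.0]
contact_force: [-0.5, -0.6, 0.1]
gripper_width: 0.601
```

>>> move_arm(gripper=[0.6,0.6,0.6], xyz=[[1,0,-2],[2,0,-5],[2,0,-5]], twist=[0,0,0])

```text
t: 10.7
eef_pos: [0.4507, -0.0528, 0.2206]
tool_rot: [0.003, -0.158, 0.987, 0.0]
contact_force: [0.8, 0.1, -0.6]
gripper_width: 0.6
```

```bash
python3 - <<'E'
from station import *
from h import *
o=get_obs(); print(o['t'],o['eef_pos'],o['contact_force'],to(o,[.435,-.05,.43],100))
for n in ['scene','top']:
    c=read_camera(n)
    print(n,spot_point('waste_beaker',n)[:1],spot_point('axis_foot',n)[:1],spot_point('button_top',n)[:1])
    p=proj(c,[.55,-.02,.1])[0]; crop(c,p,(40,40),10,f'pics/g8{n}.png')
a=cv2.hconcat([cv2.resize(cv2.imread(f'pics/g8{n}.png'),(400,400)) for n in ['scene','top']]); cv2.imwrite('pics/g8.png',a)
E
```

```text
10.7 [ 0.4507414  -0.05278625  0.22059623] [ 0.79529318  0.07935341 -0.55613677] (array([  1.29,   0.76, -20.95]), 0.143, np.float64(108.20546931668862))
scene [{'centre': [0.5556, -0.018, -0.0015], 'p': 0.71}] [] [{'centre': [0.5566, -0.0143, 0.3366], 'p': 0.62}]
top [{'centre': [0.5553, -0.0168, 0.0042], 'p': 0.89}] [{'centre': [0.5529, -0.021, 0.0014], 'p': 0.66}] [{'centre': [0.5543, -0.0202, 0.3339], 'p': 0.44}]
```

View pics/g8.png

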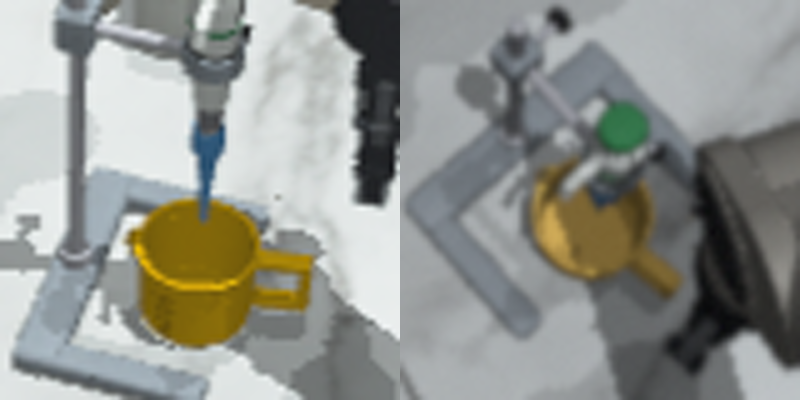

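The beaker stands upright and released, centred under the tip within measurement error. Now I'll rise with the fingers shut and go over the button.

>>> move_arm(gripper=[0,0,0,0,0], xyz=[[0.3,0,-4],[0.6,0,-8],[0.6,0,-12],[0.6,0,-16],[0.6,0,-20]], twist=[0,0,0,0,0])

```text
t: 11.52
eef_pos: [0.444, -0.0539, 0.4179]
tool_rot: [-0.001, -0.159, 0.987, -0.0]
contact_force: [1.0, 0.8, -0.1]
gripper_width: 0.001
```

>>> move_arm(gripper=[0,0,0,0], xyz=[[0,0,-2],[0,0,-3],[0,0,-3],[0,0,-3]], twist=[0,0,0,0])

```text
t: 11.85
eef_pos: [0.4441, -0.0535, 0.445]
tool_rot: [-0.001, -0.159, 0.987, 0.0]
contact_force: [-0.6, 0.1, -0.7]
gripper_width: -0.001
```

```bash
python3 - <<'E'
from station import *
from h import *
o=get_obs(); print(o['t'],o['eef_pos'],o['q'],o['gripper_width'],o['contact_force'],to(o,[.553,-.017,.44],108))
E
```

```text
11.85 [ 0.44414735 -0.05345217  0.44503124] [-0.68625899 -0.0732184   0.6403402   1.90106215  0.0455634   1.30143929
  1.83106916] -0.0008037061176848613 [-0.61652629  0.11550045 -0.71266714] (array([-11.48,   0.04,   0.48]), 0.006, np.float64(108.31699234144384))
```

>>> move_arm(gripper=[0,0,0,0,0], xyz=[[-3,0,0],[-6,0,0],[-9,0,0],[-11.5,0,0],[-11.5,0,0]], twist=[0,0,0,0,0])

```text
t: 12.27
eef_pos: [0.5563, -0.0142, 0.4423]
tool_rot: [-0.003, -0.161, 0.987, -0.001]
contact_force: [-0.2, 0.5, -0.1]
gripper_width: -0.0
```

```bash
python3 - <<'E'
from station import *
from h import *
read_camera('scene');read_camera('scene')
o=get_obs(); print(o['t'],o['eef_pos'],o['contact_force'],to(o,[.553,-.017,.412],108))
for n in ['scene','top']:
    c=read_camera(n)
    p=proj(c,[.553,-.017,.35])[0]; crop(c,p,(30,30),10,f'pics/g9{n}.png',proj(c,[o['eef_pos']+[0,0,-.073]]))
a=cv2.hconcat([cv2.resize(cv2.imread(f'pics/g9{n}.png'),(400,400)) for n in ['scene','top']]); cv2.imwrite('pics/g9.png',a)
E
```

```text
12.3667 [ 0.5533548  -0.01721518  0.44326313] [-0.51852121 -0.88325706  0.87849362] (array([0.01, 0.03, 3.13]), 0.005, np.float64(108.29985357237618))
```

View pics/g9.png

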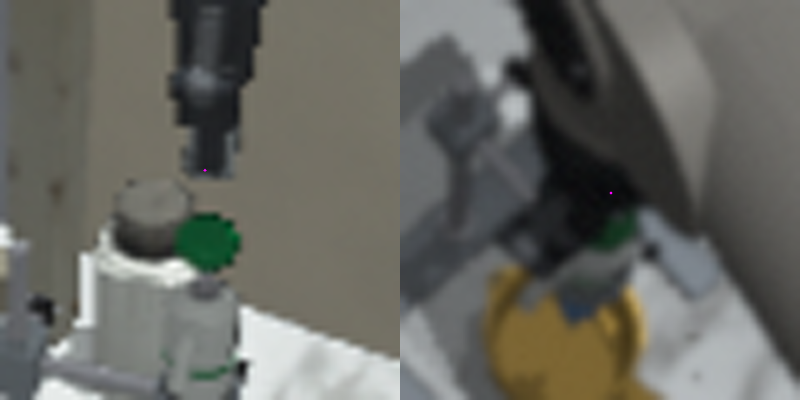

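Shut fingertips are right above the green button. Going down, then pressing in small steps.

>>> move_arm(gripper=[0,0,0,0], xyz=[[0,0,1.2],[0,0,2.4],[0,0,3],[0,0,3]], twist=[0,0,0,0])

```text
t: 12.8
eef_pos: [0.5523, -0.0174, 0.4142]
tool_rot: [-0.002, -0.159, 0.987, 0.0]
contact_force: [0.4, 0.2, -0.3]
gripper_width: -0.003
```

>>> move_arm(gripper=[0,0,0,0,0], xyz=[[0,0,0.2],[0,0,0.4],[0,0,0.6],[0,0,0.8],[0,0,0.8]], twist=[0,0,0,0,0])

```text
t: 13.22
eef_pos: [0.5538, -0.0175, 0.4084]
tool_rot: [0.0, -0.159, 0.987, 0.0]
contact_force: [-0.4, -0.2, 1.9]
gripper_width: -0.003
```

>>> move_arm(gripper=[0,0,0,0], xyz=[[0,0,0.2],[0,0,0.4],[0,0,0.6],[0,0,0.6]], twist=[0,0,0,0])

```text
t: 13.55
eef_pos: [0.5538, -0.0175, 0.4026]
tool_rot: [0.0, -0.159, 0.987, 0.0]
contact_force: [0.2, -0.8, 4.4]
gripper_width: 0.002
```

>>> move_arm(gripper=[0,0,0,0], xyz=[[0,0,0.2],[0,0,0.4],[0,0,0.4],[0,0,0.4]], twist=[0,0,0,0])

```text
t: 13.88
eef_pos: [0.5539, -0.0175, 0.3988]
tool_rot: [0.0, -0.159, 0.987, 0.0]
contact_force: [-0.9, -0.1, 5.2]
gripper_width: -0.001
```

>>> move_arm(gripper=[0,0,0,0], xyz=[[0,0,0.2],[0,0,0.4],[0,0,0.4],[0,0,0.4]], twist=[0,0,0,0])

```text
t: 14.22
eef_pos: [0.5539, -0.0175, 0.395]
tool_rot: [0.0, -0.159, 0.987, 0.0]
contact_force: [0.1, 0.1, 5.2]
gripper_width: 0.001
```

```bash
python3 - <<'E'
from station import *
from h import *
o=get_obs(); print(o['t'],o['eef_pos'],o['contact_force'])
c=read_camera('scene'); p=proj(c,[.553,-.017,.18])[0]; crop(c,p,(40,60),8,'pics/g10.png')
E
```

```text
14.2167 [ 0.55386063 -0.01748565  0.39497239] [0.07426028 0.06048232 5.21251861]
```

View pics/g10.png

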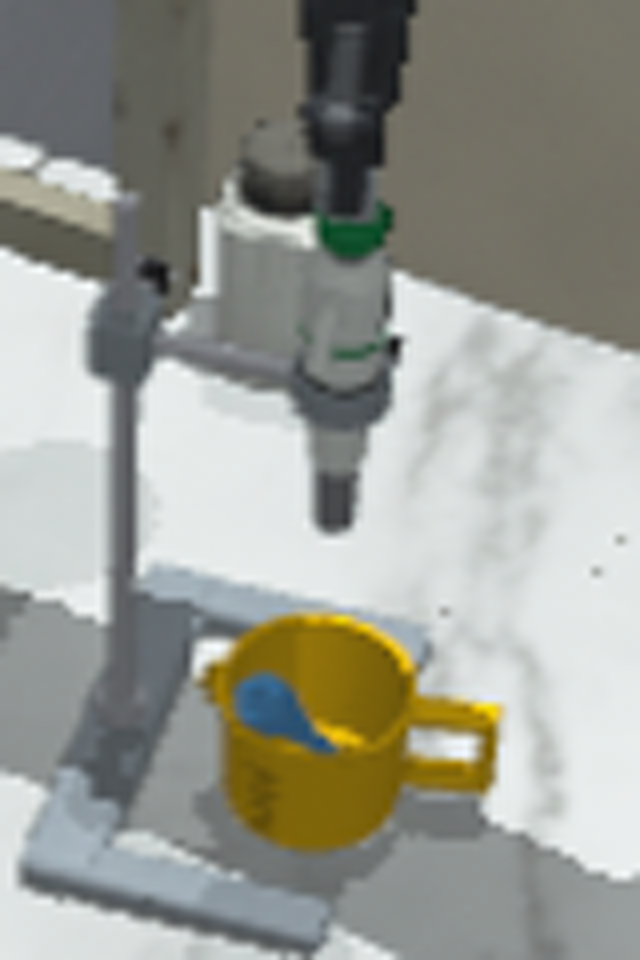

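The tip has dropped into the beaker at about (285,710) in the crop. The force is still only 5.2 N, so I'll press on to the hard stop.

>>> move_arm(gripper=[0,0,0], xyz=[[0,0,0.1],[0,0,0.2],[0,0,0.2]], twist=[0,0,0])

```text
t: 14.52
eef_pos: [0.554, -0.0176, 0.3946]
tool_rot: [0.001, -0.159, 0.987, 0.001]
contact_force: [-5.9, 0.2, 16.7]
gripper_width: -0.002
```

>>> move_arm(gripper=[0,0,0], xyz=[[0,0,0.1],[0,0,0.1],[0,0,0.1]], twist=[0,0,0])

```text
t: 14.77
eef_pos: [0.554, -0.0177, 0.3945]
tool_rot: [0.001, -0.159, 0.987, 0.001]
contact_force: [-9.2, 1.3, 23.7]
gripper_width: -0.003
```

Hard stop reached: position stays at 0.3945 while the force rises to 24 N. Releasing straight up, then backing away.

>>> move_arm(gripper=[0,0,0,0,0], xyz=[[0,0,-0.5],[0,0,-1.2],[0,0,-2],[0,0,-3.5],[0,0,-5]], twist=[0,0,0,0,0])

```text
t: 15.18
eef_pos: [0.5532, -0.0174, 0.4413]
tool_rot: [-0.001, -0.159, 0.987, 0.0]
contact_force: [-0.2, 0.4, 0.7]
gripper_width: -0.0
```

>>> move_arm(gripper=[0,0,0,0,0], xyz=[[1,0,-1],[3,0,-1],[6,0,-1],[9,0,-1],[10.5,0,-1]], twist=[0,0,0,0,0])

```text
t: 15.6
eef_pos: [0.4513, -0.0522, 0.4509]
tool_rot: [-0.001, -0.158, 0.987, 0.0]
contact_force: [-0.6, -0.6, 0.3]
gripper_width: 0.002
```

>>> move_arm(gripper=[0,0,0,0,0], xyz=[[0,0,0],[0,0,0],[0,0,0],[0,0,0],[0,0,0]], twist=[0,0,0,0,0])

```text
t: 16.02
eef_pos: [0.4547, -0.0499, 0.4512]
tool_rot: [-0.0, -0.159, 0.987, -0.0]
contact_force: [0.8, 0.2, -0.4]
gripper_width: 0.006
```

```bash
python3 - <<'E'
from station import *
from h import *
o=get_obs(); print(o['t'],o['eef_pos'],o['contact_force'],abs(o['joint_vel']).max())
for n in ['scene','top']:
    c=read_camera(n)
    for q in ['waste_beaker','axis_foot','button_top','flask','jar','wash_bottle','glass_cup']: print(n,q,[x['centre'] for x in spot_point(q,n)[:1]])
    p=proj(c,[.553,-.017,.18])[0]; crop(c,p,(40,50),8,f'pics/h{n}.png')
a=cv2.hconcat([cv2.resize(cv2.imread(f'pics/h{n}.png'),(400,500)) for n in ['scene','top']]); cv2.imwrite('pics/h.png',a)
E
```

```text
16.0167 [ 0.45466287 -0.04992266  0.45117035] [ 0.8329879   0.21869403 -0.43083654] 0.003586847059974617
scene waste_beaker [[0.553, -0.0182, -0.0021]]
scene axis_foot []
scene button_top [[0.5558, -0.0153, 0.3361]]
scene flask [[0.5376, 0.2499, -0.0012]]
scene jar [[0.6836, -0.2636, -0.0019]]
scene wash_bottle [[0.6993, 0.2642, -0.0014]]
scene glass_cup [[0.6881, 0.3765, 0.004]]
top waste_beaker [[0.559, -0.018, 0.0021]]
top axis_foot [[0.5557, -0.0197, 0.0013]]
top button_top [[0.557, -0.0209, 0.3336]]
top flask [[0.5433, 0.2469, -0.0005]]
top jar [[0.6857, -0.2595, -0.0008]]
top wash_bottle [[0.7008, 0.267, -0.0013]]
top glass_cup [[0.6841, 0.378, -0.0013]]
```

View pics/h.png

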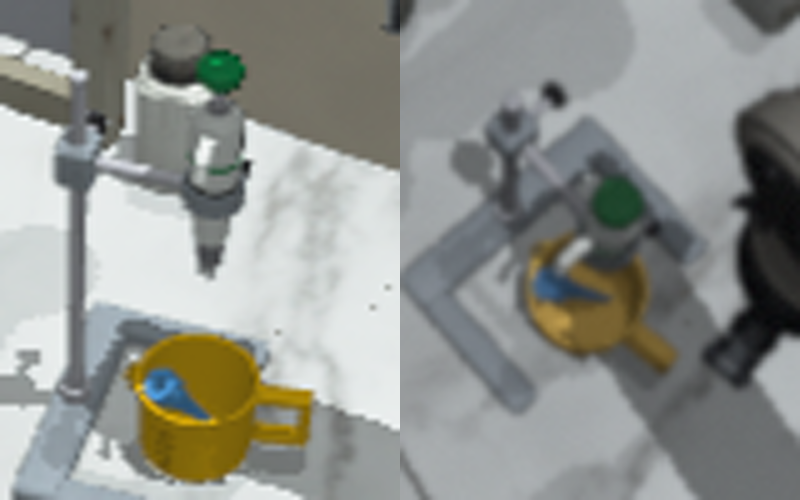

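The tip lies in the upright beaker, the plunger is back up at about 0.336 m, and the bystanders have not moved. Handing in.

```bash
python3 -c "
from station import *
print(hand_in())"
```

```text
the job is handed in; nothing more can be done
None
```

I set the waste beaker under the clamped pipette and let go of it, then pressed the plunger to its stop. The tip dropped into the beaker, and I handed the job in at about 16 s.

- **Beaker:** the last pictures show it upright and released. It measures within about 4 mm of the pipette's axis in the top view. The last scene picture gave no axis reading to compare, but the earlier fits put it 1–2 mm off.
- **Plunger:** the tip dropped when the press force was about 5 N. I kept pressing until the position stayed at 0.3945 m while the force rose to 24 N, so it was on the hard stop. It then sprang back, and the scene camera puts the button top at 0.336 m, its resting height. The top camera read about 2 mm lower, within its error.
- **Tip:** it lies inside the beaker in both views, and the robot did not touch it.
- **Other things:** the flask, jar, wash bottle and glass measure are where they were, within a few mm of camera noise. The robot was clear of everything at hand-in.

The cameras and networks disagreed by about 2–5 mm on absolute positions throughout. One reading of the axis point was clearly wrong (it landed on the glass measure), and I ignored it. No other check failed.

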